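Wedge up the router plate and hold it

TASK

Take the tapered wooden wedge by its upright heel block and push it, thin end first and flat on the bench, straight in under the middle of the free front edge of the hinged router plate (the edge facing the robot) until that edge is lifted about 5 mm clear of the base it rests on, so that the plate's stop screws can be set. Finish holding: the program ends with the gripper still holding the wedge in place and the plate carried by the wedge alone. Keep the gripper off the plate, and leave the flat packer, the sanding block and the glue bottle where they are.

Things in the scene. Friction and masses are not known exactly. Their poses are not given: they have to be found in the camera images.
- jig: Fixed dark steel jig base on the bench, turned up to 17 degrees. Origin on the bench under the jig's middle; x points into the jig, away from its open front; y along the front edge; z up. Two rest rails, 22 wide, 14 high, run along x at y = +-104 mm from x = -110 to a cross bar at x = 105 mm. Between them the bench is bare: an open slot 14 mm high under the plate.
- plate_edge (a point): Middle of the lower front edge of the plywood router plate (235 x 230 x 12 mm, 0.5 to 1 kg, aluminium ring in its middle), the edge to lift: x = -120, y = 0, z = 14 mm of jig when down. The plate is hinged at the back, at x = 120, z = 20 mm of jig, and rests by its weight on the rails, top 26 mm above the bench; the edge swings up freely, no spring. Its height minus 14 mm is the lift.
- wedge_heel (a point): Centre of the heel block (22.5 mm up) of the loose wooden wedge, 0.13 kg, lying flat. Heel 30 (x) x 36 (y) x 45 mm high: grip it across its 36 mm width. x points to the thin end. From x = 15 to 105 mm the top slopes from 25 mm thick down to 5 mm at the thin end; 36 mm wide. With the thin end 40 mm past the plate's edge it just touches; 63 mm past lifts the edge 5 mm.
- wedge_tip (a point): Middle of the thin end of the wedge, on its underside; 105 mm from the heel's centre along the wedge's x.
- packer_mid (a point): Middle of the flat packer, a bystander: same length, width and heel block as the wedge, but with an even 22 mm thick body instead of a taper. Leave alone.
- sander_mid (a point): Middle of a cork sanding block with a wooden grip, 100 x 60 x 42 mm, a bystander.
- glue_mid (a point): Middle of a white glue bottle, 60 mm across, 170 mm tall, a bystander.
Things that resemble listed ones, but are neither listed nor needed, are in the scene too. What is shaped like the part that bears wedge_heel but pink or turquoise is not meant.

How it is judged:
On the way:
1. the held wedge's thin end is under the middle of the plate's front edge, the plate still down (x of wedge_tip in the frame of jig between -0.115 and 0 m and y of wedge_tip in the frame of jig between -0.03 and 0.03 m and z of plate_edge in the frame of jig below 0.0155 m and height (world z) of wedge_tip below 0.01 m and contact force between the fingers and wedge above 1 N), for 0.05 s.
At the end, for the whole second after the job is handed in: Plate edge held 2.5 to 8 mm above rest by the wedge alone (over 1 N on it, robot off the plate); wedge flat on the bench (4 degrees, 4 mm), thin end within 30 mm of the plate's middle line, within 11 degrees of straight, still, and still gripped (over 2 N) (z of plate_edge in the frame of jig between 0.0165 and 0.022 m and y of wedge_tip in the frame of jig between -0.03 and 0.03 m and angle between the x axis of wedge_tip and the x axis of jig, either way round below 0.2 rad and angle between wedge_tip's own z axis and vertical below 0.07 rad and height (world z) of wedge_heel below 0.0265 m and contact force between wedge and plate above 1 N and contact force between the fingers and wedge above 2 N and contact force between each of the arm, the fingers and plate below 0.3 N and linear speed of wedge below 0.01 m/s); the arm keeps its last pose, push and grip.
It fails at once if the robot pushes or lifts the plate itself (over 3 N) (contact force between any of the fingers, the arm and plate above 3 N).
It fails at once if the packer, the sanding block or the glue bottle is moved by more than 30 mm (distance of any of packer_mid, sander_mid, glue_mid from where it was at the start of the episode above 0.03 m).
It also fails if it takes over 40 s, if anything falls off the work surface, if the arm or the gripper's body presses on something with over 40 N, if the wrist force passes 120 N, or if a joint passes its speed limit or range.

ROBOT

A 6-joint arm with a two-finger parallel gripper is mounted at the origin on the work surface. World frame = base frame: x ahead of the robot, y to its left, z up, the work surface at z = 0. Lengths are in m, angles in rad, forces in N, time in s.
With the tool pointing down it reaches from about 0.425 to 0.95 m from the base axis. Payload 3.5 kg.
Tool frame: the origin (TCP) lies on the centre line of the jaws, within the pads' length; the fingertips stand 14 mm ahead of it and the grasp point (between the pads) lies 5 mm behind it (ctrl.finger_overhang is the distance from the TCP to the fingertips, in m); z points along the fingers, y is the line along which they close (so a half turn about z gives the same grasp; the last joint's range is limited). The gripper opens to 85 mm and grips with 20 to 120 N. Pads are 22 mm wide; open, the fingers measure 114 mm over their backs; the gripper's body (76 mm by 85 mm) begins 54 mm behind the grasp point. The pads swing forward as they close: fully open they stand 13 mm farther back than shut.
Start: joints at [-1.269, 0.286, 1.577, -0, 1.279, -0.15], TCP at [0.295, -0.607, 0.245] pointing down, gripper open.
Joint ranges: [-2.77, 2.77], [-0.9, 2.22], [0.21, 2.48], [-1.53, 4.67], [0.24, 2.81], [-2.84, 2.84]. Speed limits (rad/s): [2.79, 2.79, 3.14, 3.14, 3.14, 3.14].

INTERFACE

Orientations are given as a unit quaternion [x, y, z, w].
In Python, from plant import ctrl gives the robot as it stands.
- The arm moves only by the tool send_rows, never from a script. Its argument "moves" is text: rows parted by semicolons, each of 7 numbers parted by spaces: the turn, a rotation vector about the tool's x, y, z in units of 360 degrees (1.0 is 360 degrees), then the shift along the tool's x, y, z in units of 20 cm (1.0 is 20 cm), then the gripper's target within -1 to 1 (fully open at 1, half-way at 0, shut at -1). A call has 1 to 12 rows; each row is the pose to reach, as a shift and turn from the pose commanded when the call began, along the tool's axes at that moment, turning the shorter way round; what a row does not reach only later rows make up. A row lasts 1/8 s, in which the tool goes at most 62.5 mm and 10.7 degrees, less where a joint would pass 70% of its speed; a pose out of reach is approached as far as the arm can. A call with a number of a shift or a turn outside -1 to 1 is refused whole. A call with a gripper value outside its range is refused whole. The fingers move at their own pace and stop on an object; "newtons" is the grip in N (left out, the last holds). Time passes only in rows, so rows that repeat a pose let the fingers close. It gives the time, the measured TCP pose, the force, the opening and the grip force at its end, in the units of the state.
- ctrl.get_state(): the state, without advancing time (a new reading comes with each control period).
- ctrl.read_camera(name): name is "scene" or "top"; returns a dict with "image" (400x640x3 uint8, red, green, blue), "fovy" (degrees; the focal length in pixels is half the picture's height over the tangent of half this angle, whatever the lens; pixels are square), "cx", "cy" (the principal point, pixels), "distortion" ([k1, k2, p1, p2, k3] as OpenCV has them; the pictures are not rectified), "extrinsics" (4x4, takes a point from camera to world coordinates). Camera axes: x right, y up, looking along -z (the intrinsics and any distortion apply to the point x, -y, -z); pixel columns grow to the right and rows downward; lengths in m; the calibration is good to about 2 mm. A picture is of the moment at which its call begins. There is no depth.
- ctrl.sign_off(): hands the job in; it is judged then, once.
The state is a dict: "time": time; "qpos": joint angles; "dq": joint speeds; "joint_efforts": joint torques, N m; "eef_pos": TCP position; "tcp_rot": TCP orientation; "contact_force": force on the tool from outside, world axes, zero at the start; "wrist_torque": the same for the moment, N m; "opening": opening from 0.0 (shut) to 1.0 (fully open); "finger_force": force on a finger pad.
Only numpy, scipy, OpenCV 4.12 (cv2) and the standard library are available. Lean on these libraries where they do the work, as an engineer would, in place of code of your own. Each camera call takes 0.05 s, during which the arm holds its last target. There are 200 camera calls.

## Working session

There is one attempt and no reset: what is moved stays moved. The work goes in short steps, Python scripts to look and compute and a tool call to move; the robot and the scene stay as the last step left them, time stands still between calls to the robot, and variables do not carry over. Pictures are saved under pics/ and viewed, at most 10 in all, crops included, and the job is handed in when it is done.

Besides the shell and the picture viewer there is one more tool, called after "Call:" as a command line: name --argument value ..., lists and objects as JSON in quotes. send_rows: Moves the arm, as the interface text tells. Its arguments: {"type":"object","properties":{"moves":{"type":"string"},"newtons":{"type":"number"}},"required":["moves"]}

```bash
mkdir -p pics; ls; cat > h.py <<'E'
import numpy as np,cv2
from plant import ctrl
def cam(n):
    c=ctrl.read_camera(n);f=200/np.tan(np.radians(c["fovy"])/2)
    K=np.array([[f,0,c["cx"]],[0,f,c["cy"]],[0,0,1.]])
    return c,K
def px2w(c,K,uv,z):
    p=cv2.undistortPoints(np.array([[uv]],float),K,np.array(c["distortion"],float))[0,0]
    E=np.array(c["extrinsics"]);d=E[:3,:3]@np.array([p[0],-p[1],-1]);o=E[:3,3]
    return o+d*(z-o[2])/d[2]
def w2px(c,K,P):
    E=np.array(c["extrinsics"]);q=(np.atleast_2d(P)-E[:3,3])@E[:3,:3];q=q*[1,-1,-1]
    return cv2.projectPoints(q,np.zeros(3),np.zeros(3),K,np.array(c["distortion"],float))[0][:,0]
E
python3 - <<'E'
from h import *
for n in("top","scene"):
    c,K=cam(n);cv2.imwrite(f"pics/{n}0.png",c["image"][:,:,::-1]);print(n,K[0,0],c["cx"],c["cy"],c["distortion"],np.round(c["extrinsics"],3))
s=ctrl.get_state();print(s["eef_pos"],s["tcp_rot"],s["opening"])
E
```

```text
pics
top 392.65936214719875 316.3274978987495 198.58813697906916 [-0.03630138  0.          0.          0.          0.        ] [[-0.019  0.992 -0.123  0.542]
 [-1.    -0.018  0.009  0.042]
 [ 0.007  0.123  0.992  1.022]
 [ 0.     0.     0.     1.   ]]
scene 375.47113000721663 315.3830695708298 207.3007504699517 [-0.06679608  0.          0.          0.          0.        ] [[-0.522 -0.636  0.569  1.159]
 [ 0.853 -0.375  0.363  0.362]
 [-0.018  0.674  0.738  0.736]
 [ 0.     0.     0.     1.   ]]
[ 0.294562   -0.60671085  0.24406663] [ 9.74588022e-01  2.24002344e-01 -9.07768249e-05 -1.06217067e-03] 1.0036241850540115
```

View pics/top0.png

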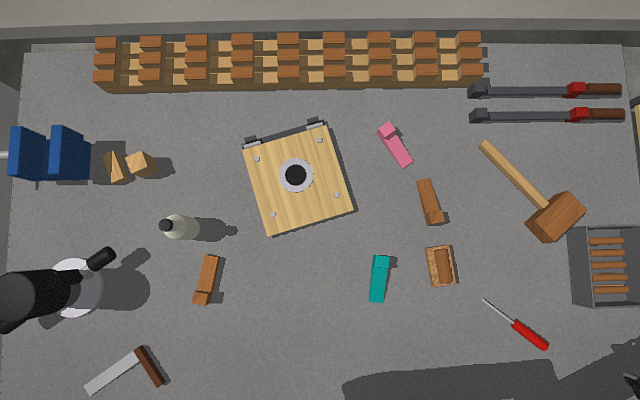

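View pics/scene0.png

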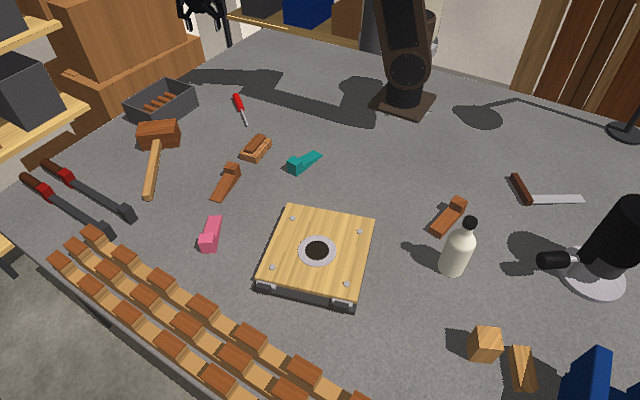

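The top view shows the plate centred near (297,178) with its front edge from (267,236) to (355,211). There are two brown heeled blocks, at (207,280) and (430,202), so I'm enlarging both to tell the wedge from the packer.

```bash
python3 - <<'E'
import cv2,numpy as np
t=cv2.imread("pics/top0.png");s=cv2.imread("pics/scene0.png")
r=lambda im,x,y:cv2.resize(im[y:y+56,x:x+76],(380,280),interpolation=cv2.INTER_CUBIC)
cv2.imwrite("pics/c1.png",np.vstack([np.hstack([r(t,170,250),r(t,395,172)]),np.hstack([r(s,410,188),r(s,190,155)])]))
cv2.imwrite("pics/c2.png",cv2.resize(t[110:245,230:370],None,fx=4.3,fy=4.3,interpolation=cv2.INTER_CUBIC))
E
```

```text
(no output)
```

View pics/c1.png

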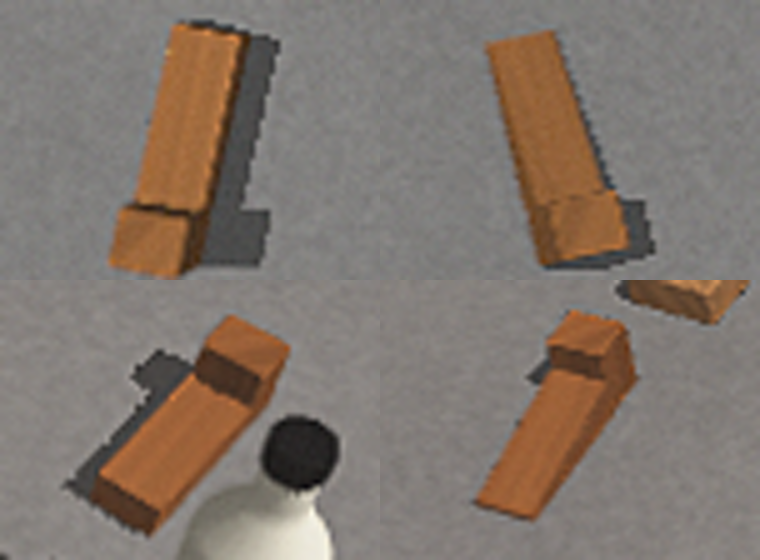

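View pics/c2.png

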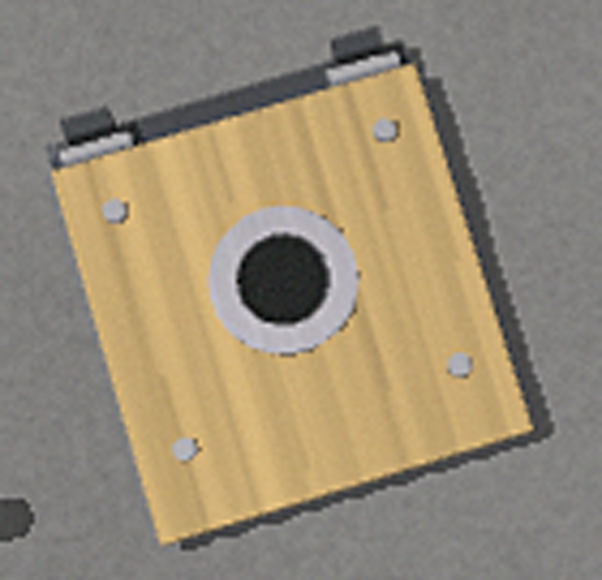

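The right-hand block, top (430,202), is the wedge: its thin end shows at scene (209,199)–(221,203), and its heel top is at about (437,217) in the top view. The left one, with an even body, is the packer. Plate top corners in the top view are (267.7,236.5), (353.7,210), (326,125) and (242,149.5).

```bash
python3 - <<'E'
from h import *
c,K=cam("top");s,Ks=cam("scene")
f=lambda c,K,L,z:np.array([px2w(c,K,p,z) for p in L])
P=f(c,K,[(267.7,236.5),(353.7,210),(326,125.1),(242.1,149.5)],.026)
print("plate",P.round(4),[np.linalg.norm(P[i]-P[i-1]).round(3) for i in range(4)])
H=f(c,K,[(429.4,212.6),(442,210.4),(444.4,221),(431,223.4)],.045);T=f(c,K,[(416.6,181),(429.6,178.2)],.005)
H2=f(s,Ks,[(228,161.4),(239,164),(235.6,170.4),(223.6,167.6)],.045);T2=f(s,Ks,[(209,199),(220.6,202.6)],.005)
for H,T in((H,T),(H2,T2)):
  h,t=H.mean(0),T.mean(0);d=(t-h)[:2];print("heel",h.round(4),"tip",t.round(4),np.linalg.norm(d),np.degrees(np.arctan2(d[1],d[0])))
for i,j in((0,3),(1,2)):
  d=P[j]-P[i];print(np.degrees(np.arctan2(d[1],d[0])))
d=P[0]-P[1];print(np.degrees(np.arctan2(d[1],d[0]))-90)
print("front mid",(P[0]+P[1])/2, P.mean(0))
for n,L,z in(("packer",[(200,295),(212,257)],.03),("glue",[(168,227)],.16),("sander",[(441,266)],.04)):print(n,f(c,K,L,z).round(3))
E
```

```text
plate [[ 0.571   0.1577  0.026 ]
 [ 0.6342 -0.0617  0.026 ]
 [ 0.8589  0.0039  0.026 ]
 [ 0.7973  0.2234  0.026 ]] [np.float64(0.236), np.float64(0.228), np.float64(0.234), np.float64(0.228)]
heel [ 0.6113 -0.2678  0.045 ] tip [ 0.7132 -0.2499  0.005 ] 0.1035056415934997 9.940189196287985
heel [ 0.6117 -0.2629  0.045 ] tip [ 0.7142 -0.2454  0.005 ] 0.10390558708042132 9.711943361675665
16.190887237368504
16.288371198378975
16.066982978084056
front mid [0.60258836 0.04799445 0.026     ] [0.71535076 0.08083921 0.026     ]
packer [[0.429 0.326 0.03 ]
 [0.522 0.297 0.03 ]]
glue [[0.592 0.362 0.16 ]]
sander [[ 0.489 -0.273  0.04 ]]
```

```bash
cat >> h.py <<'E'
from scipy.spatial.transform import Rotation as R
def rows(targets):
    "targets: (x,y,z,yaw deg of tool x), from the present pose"
    s=ctrl.get_state();p=np.array(s["eef_pos"]);r=R.from_quat(s["tcp_rot"])
    print("t",s["time"],"pos",p.round(4),"yaw",np.degrees(np.arctan2(*r.as_matrix()[[1,0],0])).round(2),"tilt",r.as_matrix()[:,2].round(4),"F",np.round(s["contact_force"],1),"open",round(s["opening"],3),"ff",s["finger_force"])
    for t in targets:
        y=np.radians(t[3]);g=R.from_matrix(np.array([[np.cos(y),np.sin(y),0],[np.sin(y),-np.cos(y),0],[0,0,-1]]))
        print(t,((r.inv()*g).as_rotvec()/2/np.pi).round(4),(r.inv().apply(np.array(t[:3])-p)/.2).round(4))
E
python3 -c "
from h import *
rows([(.44,-.46,.2,9.8),(.6115,-.2654,.13,9.8)])"
```

```text
t 0.2 pos [ 0.2946 -0.6069  0.2444] yaw 25.89 tilt [-5.0e-04  1.5e-03 -1.0e+00] F [ 0.4 -0.5 -0.1] open 0.999 ff 0.0
(0.44, -0.46, 0.2, 9.8) [-0.0002 -0.      0.0447] [ 0.9746 -0.343   0.2228]
(0.6115, -0.2654, 0.13, 9.8) [-0.0002 -0.      0.0447] [ 2.1708 -0.8434  0.5738]
```

Call:
send_rows --moves "0 0 0.0447 0.97 -0.34 0.22 1;0 0 0.0447 0.97 -0.34 0.22 1;0 0 0.0447 0.97 -0.34 0.22 1;0 0 0.0447 0.97 -0.34 0.22 1;0 0 0.0447 0.97 -0.34 0.22 1" --newtons 50

```text
time: 0.82
eef_pos: [0.4402, -0.4603, 0.2008]
tcp_rot: [0.996, 0.087, -0.0, -0.0]
contact_force: [-0.2, -1.1, 0.2]
opening: 1.0
finger_force: 0.0
```

```bash
python3 -c "
from h import *
rows([(.6115,-.2654,.13,9.8)])"
```

```text
t 0.825 pos [ 0.4402 -0.4603  0.2008] yaw 9.95 tilt [-9.e-04  5.e-04 -1.e+00] F [-0.2 -1.1  0.2] open 1.0 ff 0.0
(0.6115, -0.2654, 0.13, 9.8) [-0.0001  0.0001  0.0004] [ 1.0122 -0.8119  0.3536]
```

Call:
send_rows --moves "0 0 0 1 -0.81 0.35 1;0 0 0 1 -0.81 0.35 1;0 0 0 1 -0.81 0.35 1;0 0 0 1 -0.81 0.35 1;0 0 0 1 -0.81 0.35 1;0 0 0 1 -0.81 0.35 1;0 0 0 1 -0.81 0.35 1"

```text
time: 1.7
eef_pos: [0.6085, -0.2701, 0.1322]
tcp_rot: [0.996, 0.084, 0.0, 0.001]
contact_force: [0.1, 0.1, -0.2]
opening: 0.997
finger_force: 0.0
```

```bash
python3 -c "
from h import *
rows([(.6115,-.2654,.022,9.8)])
t=cam('top')[0]['image'][:,:,::-1];s=cam('scene')[0]['image'][:,:,::-1]
r=lambda im,x,y:cv2.resize(im[y:y+120,x:x+80],(400,600),interpolation=cv2.INTER_CUBIC)
cv2.imwrite('pics/g.png',np.hstack([r(t,390,140),r(s,190,100)]))"
```

```text
t 1.7 pos [ 0.6085 -0.2701  0.1322] yaw 9.66 tilt [ 8.0e-04 -1.3e-03 -1.0e+00] F [ 0.1  0.1 -0.2] open 0.997 ff 0.0
(0.6115, -0.2654, 0.022, 9.8) [ 0.0002 -0.0001 -0.0004] [ 0.0183 -0.0215  0.5511]
```

View pics/g.png

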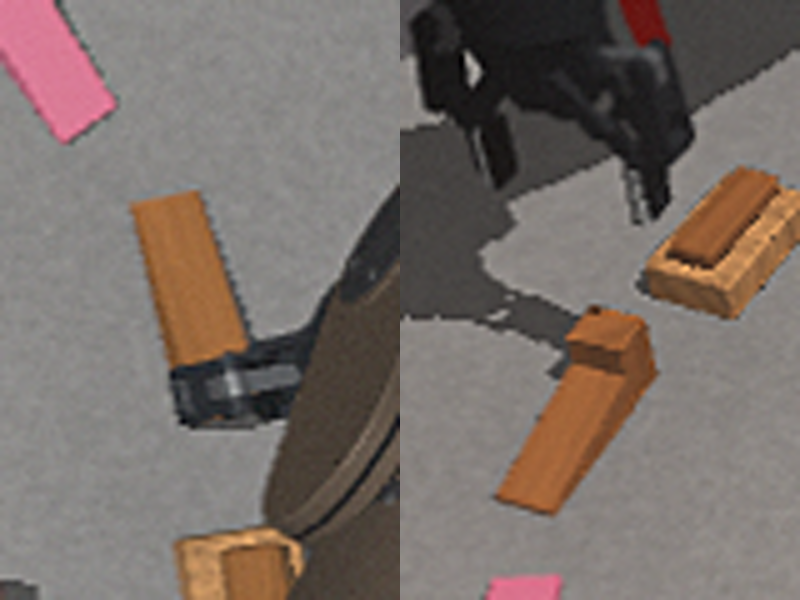

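The gripper stands above the wedge heel in both views: the wedge's thin end is at crop (165,200) and the sander is clear behind it. Descending.

Call:
send_rows --moves "0 0 0 0.018 -0.021 0.2 1;0 0 0 0.018 -0.021 0.4 1;0 0 0 0.018 -0.021 0.55 1;0 0 0 0.018 -0.021 0.55 1;0 0 0 0.018 -0.021 0.55 -1;0 0 0 0.018 -0.021 0.55 -1;0 0 0 0.018 -0.021 0.55 -1;0 0 0 0.018 -0.021 0.55 -1;0 0 0 0.018 -0.021 0.55 -1;0 0 0 0.018 -0.021 0.55 -1" --newtons 50

```text
time: 3.05
eef_pos: [0.6132, -0.2639, 0.0236]
tcp_rot: [0.996, 0.085, 0.001, 0.001]
contact_force: [-0.3, -0.8, 5.8]
opening: 0.415
finger_force: 51.4
```

```bash
python3 -c "
from h import *
rows([(.6115,-.2654,.1,9.8),(.54,-.12,.1,16.2)])"
```

```text
t 3.05 pos [ 0.6132 -0.2639  0.0236] yaw 9.8 tilt [ 0.0029 -0.0021 -1.    ] F [-0.3 -0.8  5.8] open 0.415 ff 51.37534439563751
(0.6115, -0.2654, 0.1, 9.8) [ 0.0004 -0.0004 -0.    ] [-0.0088  0.007  -0.3821]
(0.54, -0.12, 0.1, 16.2) [ 0.0004 -0.0004 -0.0178] [-0.2374 -0.7702 -0.3847]
```

Call:
send_rows --moves "0 0 0 0 0 -0.2 -1;0 0 0 0 0 -0.4 -1;0 0 -0.006 -0.08 -0.25 -0.4 -1;0 0 -0.012 -0.16 -0.5 -0.4 -1;0 0 -0.0178 -0.237 -0.77 -0.4 -1;0 0 -0.0178 -0.237 -0.77 -0.4 -1;0 0 -0.0178 -0.237 -0.77 -0.4 -1"

```text
time: 3.92
eef_pos: [0.5393, -0.1193, 0.1014]
tcp_rot: [0.99, 0.141, 0.0, 0.0]
contact_force: [-0.3, -0.8, -1.7]
opening: 0.417
finger_force: 50.6
```

```bash
python3 -c "
from h import *
rows([(.475,.011,.1,16.2),(.475,.011,.03,16.2)])"
```

```text
t 3.925 pos [ 0.5393 -0.1193  0.1014] yaw 16.23 tilt [ 5.e-04 -5.e-04 -1.e+00] F [-0.3 -0.8 -1.7] open 0.417 ff 50.563437938690186
(0.475, 0.011, 0.1, 16.2) [ 0.0001 -0.0001  0.0001] [-0.1263 -0.7154  0.0066]
(0.475, 0.011, 0.03, 16.2) [ 0.0001 -0.0001  0.0001] [-0.1265 -0.7156  0.3566]
```

Call:
send_rows --moves "0 0 0 -0.06 -0.3 0 -1;0 0 0 -0.12 -0.6 0 -1;0 0 0 -0.126 -0.715 0.1 -1;0 0 0 -0.126 -0.715 0.33 -1;0 0 0 -0.126 -0.715 0.33 -1;0 0 0 -0.126 -0.715 0.33 -1"

```text
time: 4.68
eef_pos: [0.4765, 0.01, 0.0365]
tcp_rot: [0.99, 0.14, 0.001, 0.0]
contact_force: [0.6, -0.6, -1.4]
opening: 0.416
finger_force: 50.6
```

```bash
python3 -c "
from h import *
rows([(.475,.011,.0236,16.2)])
t=cam('top')[0]['image'][:,:,::-1];s=cam('scene')[0]['image'][:,:,::-1]
r=lambda im,x,y:cv2.resize(im[y:y+120,x:x+80],(400,600),interpolation=cv2.INTER_CUBIC)
cv2.imwrite('pics/p.png',np.hstack([r(t,280,190),r(s,285,120)]))"
```

```text
t 4.675 pos [0.4765 0.01   0.0365] yaw 16.13 tilt [ 1.8e-03 -4.0e-04 -1.0e+00] F [ 0.6 -0.6 -1.4] open 0.416 ff 50.5743670463562
(0.475, 0.011, 0.0236, 16.2) [ 0.0001 -0.0003 -0.0002] [-0.006  -0.007   0.0645]
```

View pics/p.png

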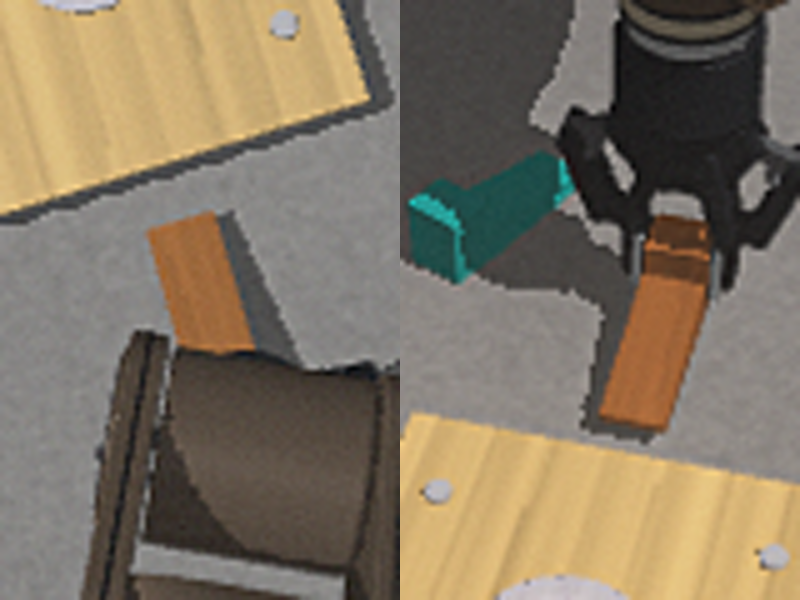

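The wedge is held straight. Its tip corners are at top (309.6,236.2) and (323.4,232.2), and scene (325,203.2) and (338.6,206), just short of the plate's front edge.

```bash
python3 -c "
from h import *
c,K=cam('top');s,Ks=cam('scene')
a=np.radians(16.2);ex=np.array([np.cos(a),np.sin(a)]);ey=np.array([-ex[1],ex[0]]);o=np.array([.7178,.0815])
for c,K,L in((c,K,[(309.6,236.2),(323.4,232.2)]),(s,Ks,[(325,203.2),(338.6,206)])):
  P=np.array([px2w(c,K,p,.018) for p in L]);d=P[0]-P[1];m=P.mean(0)[:2]-o
  print(P.mean(0),np.linalg.norm(d),np.degrees(np.arctan2(d[1],d[0]))-90,'jig',m@ex,m@ey)
p=np.array(ctrl.get_state()['eef_pos'])[:2]-o;print('tcp jig',p@ex,p@ey)"
```

```text
[0.57476593 0.03423965 0.018     ] 0.0366277872674387 15.033641844082624 jig -0.15053993001792765 -0.0054785797500972525
[0.57598699 0.04045002 0.018     ] 0.036682452949067815 -165.21447101363825 jig -0.14763471431257588 0.000144531287430541
tcp jig -0.25155184456136437 -0.001030174688355881
```

Call:
send_rows --moves "0 0 0 0 0 0.05 -1;0 0 0 0 0 0.065 -1;0 0 0 0.1 0 0.065 -1;0 0 0 0.2 0 0.065 -1;0 0 0 0.3 0 0.065 -1;0 0 0 0.3 0 0.065 -1;0 0 0 0.3 0 0.065 -1" --newtons 70

```text
time: 5.75
eef_pos: [0.5344, 0.0276, 0.0236]
tcp_rot: [0.99, 0.141, 0.002, 0.001]
contact_force: [2.2, 0.2, 5.1]
opening: 0.417
finger_force: 73.3
```

```bash
cat >> h.py <<'E'
def jig():
    a=np.radians(16.2);ex=np.array([np.cos(a),np.sin(a)]);p=np.array(ctrl.get_state()['eef_pos'])[:2]-[.7178,.0815]
    print('tcp jig',p@ex,p@[-ex[1],ex[0]])
E
python3 -c "
from h import *
rows([]);jig()"
```

```text
t 5.75 pos [0.5344 0.0276 0.0236] yaw 16.2 tilt [ 5.1e-03 -3.0e-04 -1.0e+00] F [2.2 0.2 5.1] open 0.417 ff 73.32654118537903
tcp jig -0.1911117543799666 -0.0005879759852485539
```

Call:
send_rows --moves "0 0 0 0.04 0 0 -1;0 0 0 0.08 0 0 -1;0 0 0 0.12 0 0 -1;0 0 0 0.158 0 0 -1;0 0 0 0.158 0 0 -1;0 0 0 0.158 0 0 -1;0 0 0 0.158 0 0 -1"

```text
time: 6.62
eef_pos: [0.5612, 0.036, 0.0236]
tcp_rot: [0.99, 0.141, -0.002, 0.0]
contact_force: [-9.1, -1.5, 13.1]
opening: 0.413
finger_force: 74.6
```

```bash
python3 -c "
from h import *
rows([]);jig()
t=cam('top')[0]['image'][:,:,::-1];s=cam('scene')[0]['image'][:,:,::-1]
r=lambda im,x,y:cv2.resize(im[y:y+150,x:x+160],(400,375),interpolation=cv2.INTER_CUBIC)
cv2.imwrite('pics/e.png',np.hstack([r(t,230,110),r(s,240,170)]))"
```

```text
t 6.625 pos [0.5612 0.036  0.0236] yaw 16.25 tilt [-0.0038 -0.0012 -1.    ] F [-9.1 -1.5 13.1] open 0.413 ff 74.55469250679016
tcp jig -0.16304695091440954 -6.384907529162487e-05
```

View pics/e.png

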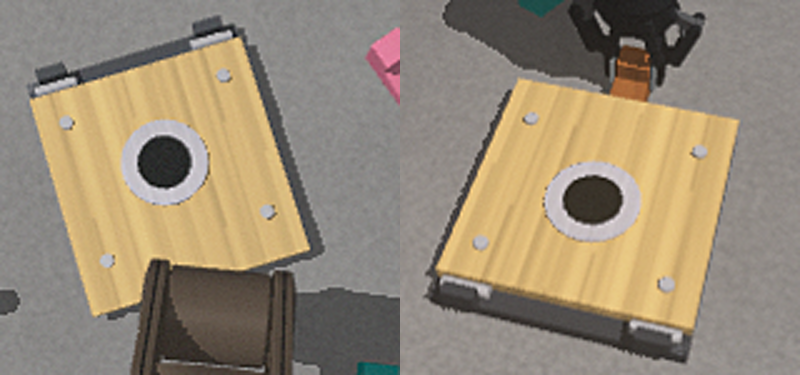

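The plate's front now sits on the wedge, with the heel visible just in front of the edge at scene-crop (632,75). I'll check the lift by tracking the front bolts against the first picture.

```bash
python3 - <<'E'
from h import *
c,K=cam("scene");a=cv2.imread("pics/scene0.png",0);b=cv2.cvtColor(c["image"],cv2.COLOR_RGB2GRAY)
p=np.float32([[292.3,217.5],[360,231],[289.5,204.5],[375,218.5],[272,267]]).reshape(-1,1,2)
q,st,e=cv2.calcOpticalFlowPyrLK(a,b,p,None,winSize=(9,9),maxLevel=1)
for u,v in zip(p[:,0],q[:,0]):
    w=px2w(c,K,u,.026);d=w2px(c,K,w+[0,0,.005])[0]-w2px(c,K,w)[0]
    print(u,(v-u).round(2),"per 5mm",d.round(2),"lift mm",((v-u)@d/(d@d)*5).round(2))
rows([]);jig()
E
```

```text
[292.3 217.5] [-0.47 -0.82] per 5mm [-0.13 -1.31] lift mm 3.26
[360. 231.] [ 0.04 -0.79] per 5mm [ 0.15 -1.3 ] lift mm 3.01
[289.5 204.5] [-0.25 -1.47] per 5mm [-0.13 -1.32] lift mm 5.59
[375.  218.5] [ 0.52 -1.35] per 5mm [ 0.2  -1.31] lift mm 5.3
[272. 267.] [ 0.05 -0.37] per 5mm [-0.23 -1.24] lift mm 1.41
t 6.775 pos [0.5612 0.036  0.0236] yaw 16.25 tilt [-0.0038 -0.0011 -1.    ] F [-7.6 -1.9 14.1] open 0.416 ff 74.54963564872742
tcp jig -0.16303699872133998 -4.7789814559801025e-05
```

```bash
python3 -c "
from plant import ctrl
print(ctrl.sign_off())"
```

```text
the job is handed in; nothing more can be done
None
```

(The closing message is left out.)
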